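# Jack up the free side of a bench tester and hold it there

### The arm

A 6-joint arm with a two-finger parallel gripper is mounted at the origin on the work surface. World frame = base frame: x ahead of the robot, y to its left, z up, the work surface at z = 0. Lengths are in m, angles in rad, forces in N, time in s.
With the tool pointing down it reaches from about 0.225 to 0.875 m from the base axis. Payload 3.4 kg.
Tool frame: the origin (TCP) lies at the very end of the fingers, on their centre line; the grasp point (between the pads) lies 19 mm behind it; z points along the fingers, y is the line along which they close (so a half turn about z gives the same grasp; the last joint's range is limited). The gripper opens to 85 mm and grips with 20 to 120 N. Pads are 22 mm wide; open, the fingers measure 114 mm over their backs; the gripper's body (76 mm by 85 mm) begins 54 mm behind the grasp point. The pads swing forward as they close: fully open they stand 13 mm farther back than shut.
Start: joints at [0.991, 0.276, 1.505, -0, 1.361, -0.121], TCP at [0.255, 0.516, 0.231] pointing down, gripper open.
Joint ranges: [-2.89, 2.89], [-0.75, 2.08], [0.22, 2.7], [-1.18, 4.32], [0.11, 2.71], [-2.7, 2.7]. Speed limits (rad/s): [2.57, 2.57, 3.14, 3.14, 3.14, 3.14].

### API

Orientations are given as a unit quaternion [w, x, y, z].
In Python, from rig import manip, eyes gives the robot as it stands.
- The arm moves only by the tool servo_tool, never from a script. Its argument "series" is text: rows parted by semicolons, each of 7 numbers parted by spaces: the shift along the tool's x, y, z in m, then the turn, a rotation vector about the tool's x, y, z in degrees, then the closure, from 0 (fully open) to 1 (shut). In form: dx dy dz ax ay az fingers; .... A call has 1 to 5 rows; each row is the pose to reach, as a shift and turn from the pose commanded when the call began, along the tool's axes at that moment; what a row does not reach only later rows make up. A row lasts 1/10 s, in which the tool goes at most 50 mm and 8.59 degrees, less where a joint would pass 70% of its speed; a pose out of reach is approached as far as the arm can. A call with a gripper value outside its range is refused whole. The fingers move at their own pace and stop on an object; "squeeze" is the grip in N (left out, the last holds). Time passes only in rows, so rows that repeat a pose let the fingers close. It gives the time, the measured TCP pose, the force, the opening and the grip force at its end, in the units of the state.
- manip.get_state(): the state, without advancing time (a new reading comes with each control period).
- eyes.get_image(name): name is "scene" or "top"; returns the picture (480x640x3 uint8, red, green, blue); there is no depth.
- eyes.camera_info(name): a dict with "fx", "fy", "cx", "cy" (pixels), "eye" and "orientation" of the camera in the world. Camera axes: x right, y down, z forward; pixel columns grow to the right and rows downward; lengths in m; the calibration is good to about 2 mm. A picture is of the moment at which its call begins. camera_info takes no time and is no camera call.
- manip.sign_off(): hands the job in; it is judged then, once.
The state is a dict: "clock": time; "qpos": joint angles; "qd": joint speeds; "effort": joint torques, N m; "position": TCP position; "ee_rot": TCP orientation; "contact_force": force on the tool from outside, world axes, zero at the start; "moment": the same for the moment, N m; "width": finger opening in m; "gripper_force": force on a finger pad.
Only numpy, scipy, OpenCV 4.12 (cv2) and the standard library are available. Lean on these libraries where they do the work, as an engineer would, in place of code of your own. Each camera call takes 0.05 s, during which the arm holds its last target. There are 200 camera calls.

### The job

I need to change the rubber feet on the free side of the bench tester, so jack that side up for me. Set the little lever jack on the bench with its round saddle centred under the round lift pad of the tester, make one full test stroke with the handle and let it come all the way up again so that the tester is back on its feet, then press the handle fully down once more and finish while holding it down, with the tester standing on the jack. Leave the other things on the bench where they are.

Things in the scene. Friction and masses are not known exactly. Their poses are not given: they have to be found in the camera images.
- jack: loose grey lever jack, 0.8 kg. Origin: centre of the underside of its base plate (170 x 70 x 12 mm, reaching 27 mm beyond the saddle's centre); x points to the saddle end, z up. Grip it by the upright block at x = -8 mm (36 mm along x, 30 mm along y, top 76 mm above the bench), across its 30 mm. The handle sticks out behind (-x), rising
- jack_grip (a point): point in the jack's gripping block, at its centre line, 55 mm above the jack's underside; axes as the jack's; good height for the finger pads
- saddle_top (a point): centre of the top face of the jack's saddle, a flat steel disc 44 mm across, at jack x = 58 mm; 54 mm above the bench with the handle up, and rising 43 mm per radian of handle (26 mm in a full stroke)
- jack_handle (a joint): handle angle: 0 = up (rising 0.56 rad above level), 0.6 = fully down at its stop (2 degrees below level). A light spring brings it up; once the saddle carries the tester, pressing on the plate takes about 12 to 18 N and the handle comes up at once when let go. It never stays down by itself
- handle_pad (a point): centre of the top of the black rubber plate (60 mm along the handle, 42 mm wide) on the handle's end, the place to press; 135 mm from the pivot along the handle and 7 mm above its centre line. It turns with the handle: about 122 mm above the bench when up, 47 mm when down
- handle_pivot (a point): pivot of the handle, at jack x = -55 mm, 45 mm above the jack's underside, axes as the jack's; the handle swings in the jack's x-z plane
- lift_bracket: flat steel arm (36 mm wide, top 82 mm above the bench) standing out level from a rail on the tester's free side; under it the round rubber lift pad (32 mm across), straight above the pad a round bolt head (20 mm). Origin: centre of the pad's lower face; x points out from the tester, z up. The arm ends 23 mm beyond the origin; clamped anywhere along the rail
- lift_pad (a point): centre of the lift pad's lower face, 66 mm above the bench, 45 mm out from the edge of the tester's base plate; the square tabs low at the tester's corners (no lift points) reach to 12 mm behind it, at least 80 mm to either side. Nothing is below it: slide the jack in along the bench, towards -x of the bracket
- tester (a joint): tilt of the tester about its rear feet, which are bolted down 345 mm behind the lift pad: 0 = standing on its feet, grows as the free side is lifted (a full stroke gives about 0.035 rad). It weighs 7 to 11 kg, is 320 mm along the free side, 330 mm deep, up to 230 mm high
- spare_foot: loose spare rubber foot, black truncated cone 36 mm wide, 24 mm high, standing beside the lift bracket; bystander; origin at the centre of its underside
- roller: loose steel cylinder 32 mm diameter, 30 mm high, standing beside the lift bracket; bystander; origin at the centre of its underside
- jar: closed jar 60 mm diameter, 90 mm high; bystander; origin at the centre of its underside
- wrench: open-ended wrench lying flat; bystander; origin at the centre of its underside
- screwdriver: screwdriver lying flat; bystander; origin at the centre of its underside
- cup: open steel cup 60 mm diameter, 70 mm high; bystander; origin at the centre of its underside
- tin: small flat aluminium box 60 x 45 x 30 mm; bystander; origin at the centre of its underside

How it is judged:
On the way, in this order (a step that is already met when the one before it is completed fails the run):
1. the jack stands on the bench with its saddle under the lift pad (centres within 12 mm), handle still up (horizontal distance between saddle_top and lift_pad below 0.012 m and height (world z) of jack below 0.006 m and angle between jack's own z axis and vertical below 0.06 rad and value of joint jack_handle below 0.12 rad and value of joint tester below 0.004 rad), for 0.2 s.
2. test stroke: the handle is pressed down and the jack lifts the tester (value of joint jack_handle above 0.48 rad and value of joint tester above 0.018 rad and contact force between saddle and lift_bracket above 10 N), for 0.2 s.
3. the handle is up again and the tester is back on its feet (value of joint jack_handle below 0.12 rad and value of joint tester below 0.004 rad), for 0.1 s.
At the end, for the whole second after the job is handed in: for the last second the robot holds the handle down (over 0.48 rad, still, over 3 N), the tester is tilted over 0.018 rad and rests on the saddle with over 10 N, saddle within 12 mm of the lift pad, jack flat on the bench (0.06 rad, 6 mm), bracket not touched by the robot (all of step 2 and horizontal distance between saddle_top and lift_pad below 0.012 m and height (world z) of jack below 0.006 m and angle between jack's own z axis and vertical below 0.06 rad and contact force between each of the fingers, the arm and lift_bracket below 1 N and contact force between any of the fingers, the arm and jack above 3 N and velocity of joint jack_handle between -0.1 and 0.1 rad/s); the arm keeps its last pose, push and grip.
It fails at once if the jack tips over (angle between jack's own z axis and vertical above 0.5 rad).
It fails at once if one of the other things on the bench is moved more than 25 mm (distance of any of spare_foot, roller, jar, wrench, screwdriver, cup, tin from where it was at the start of the episode above 0.025 m).
It also fails if it takes over 61 s, if anything falls off the work surface, if the arm or the gripper's body presses on something with over 40 N, if the wrist force passes 120 N, or if a joint passes its speed limit or range.

## Working session

There is one attempt and no reset: what is moved stays moved. The work goes in short steps, Python scripts to look and compute and a tool call to move; the robot and the scene stay as the last step left them, time stands still between calls to the robot, and variables do not carry over. Pictures are saved under pics/ and viewed, at most 10 in all, crops included, and the job is handed in when it is done.

Besides the shell and the picture viewer there is one more tool, called after "Request:" by a JSON object that holds its "method" and its "body", one argument or row to a line. servo_tool: Moves the arm, as the interface text tells. Its arguments: {"type":"object","properties":{"series":{"type":"string"},"squeeze":{"type":"number"}},"required":["series"]}

```bash
ls; mkdir -p pics
python3 - <<'E'
from rig import manip, eyes
import cv2
for n in("scene","top"):
    im=eyes.get_image(n); cv2.imwrite(f"pics/{n}0.png",im[:,:,::-1]); print(n,eyes.camera_info(n))
print(manip.get_state())
E
```

```text
pics
scene {'fx': 472.6639526369548, 'fy': 472.6639526369548, 'cx': 318.88892653492934, 'cy': 242.14038760542087, 'eye': array([1.20554602, 0.17086482, 0.85440574]), 'orientation': array([-0.22351703,  0.59541985,  0.71800098, -0.2828249 ])}
top {'fx': 494.7653888382014, 'fy': 494.7653888382014, 'cx': 321.6884007950639, 'cy': 238.60181092187037, 'eye': array([0.40886255, 0.02765782, 1.49191893]), 'orientation': array([-0.02778905,  0.70806907, -0.7040836 ,  0.04617622])}
{'clock': 0.1, 'qpos': array([ 9.91010439e-01,  2.76519346e-01,  1.50603216e+00,  1.34093002e-05,
        1.36069159e+00, -1.20963319e-01]), 'qd': array([-0.00098494, -0.00161338, -0.00152305,  0.00060227, -0.00017335,
       -0.00232679]), 'effort': array([ 1.85980876e-03, -4.17700839e+01, -2.46406478e+01, -1.95171401e-04,
        5.81276690e-03,  1.28504874e-05]), 'position': array([0.2543796 , 0.51513429, 0.23052307]), 'ee_rot': array([-2.89414630e-04,  2.27405561e-01,  9.73799789e-01, -7.72833824e-04]), 'contact_force': array([-0.05429634,  0.71534607, -0.03921299]), 'moment': array([-0.03940362, -0.0498931 ,  0.00577985]), 'gripper_force': 0.0, 'width': 0.08547437576798782}
```

View pics/scene0.png

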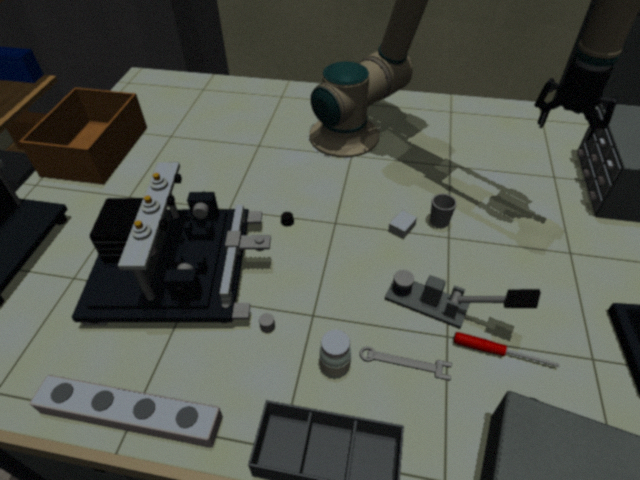

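View pics/top0.png

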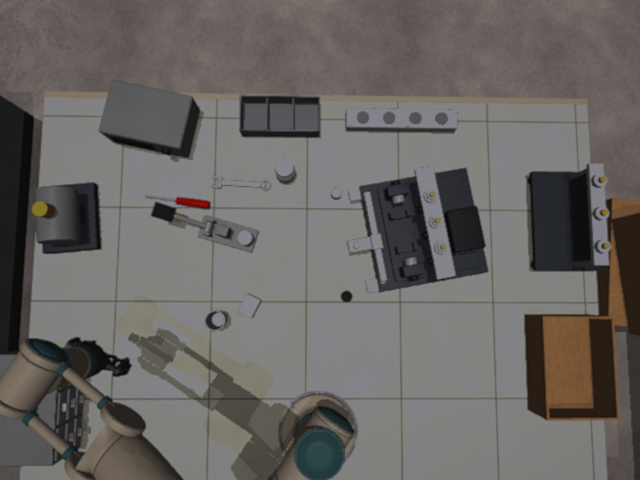

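The scene view shows the jack (saddle near 403,282, block 432,290, plate 522,298) and the bracket bolt near (262,241). The top view shows the saddle near (245,238), block (215,229), plate (163,211) and bracket end near (352,245), with the roller at (336,193) and foot at (346,296).

```bash
cat > h.py <<'E'
import numpy as np, cv2
from rig import manip, eyes
from scipy.spatial.transform import Rotation as R
def rot(q): return R.from_quat(np.roll(q,-1))
def ray(n,u,v):
    c=eyes.camera_info(n); d=rot(c["orientation"]).apply([(u-c["cx"])/c["fx"],(v-c["cy"])/c["fy"],1]); return np.array(c["eye"]),d
def onz(n,u,v,z):
    e,d=ray(n,u,v); return e+d*(z-e[2])/d[2]
def proj(n,p):
    c=eyes.camera_info(n); q=rot(c["orientation"]).inv().apply(np.array(p)-c["eye"]); return np.array([c["fx"]*q[0]/q[2]+c["cx"],c["fy"]*q[1]/q[2]+c["cy"]])
def tri(a,b):
    (e,d),(f,g)=ray("top",*a),ray("scene",*b); d/=np.linalg.norm(d); g/=np.linalg.norm(g)
    s=np.linalg.lstsq(np.c_[d,-g],f-e,rcond=None)[0]; P,Q=e+s[0]*d,f+s[1]*g; return (P+Q)/2,np.linalg.norm(P-Q)
E
python3 - <<'E'
import cv2,numpy as np
t=cv2.imread("pics/top0.png");s=cv2.imread("pics/scene0.png")
def crop(im,x,y,w,h,k): return cv2.resize(im[y:y+h,x:x+w],None,fx=k,fy=k,interpolation=cv2.INTER_CUBIC)
def br(i): return cv2.convertScaleAbs(i,alpha=1.3)
a=crop(t,140,190,130,65,6);b=crop(t,325,175,65,130,4)
c=crop(s,380,260,170,85,4); d=crop(s,205,195,95,140,4)
cv2.imwrite("pics/j.png",br(np.vstack([cv2.resize(a,(780,390))])))
o=np.zeros((580,800,3),np.uint8); o[:520,:260]=b; o[:560,300:680]=d
cv2.imwrite("pics/b.png",br(o)); cv2.imwrite("pics/js.png",br(c))
E
```

```text
(no output)
```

View pics/j.png

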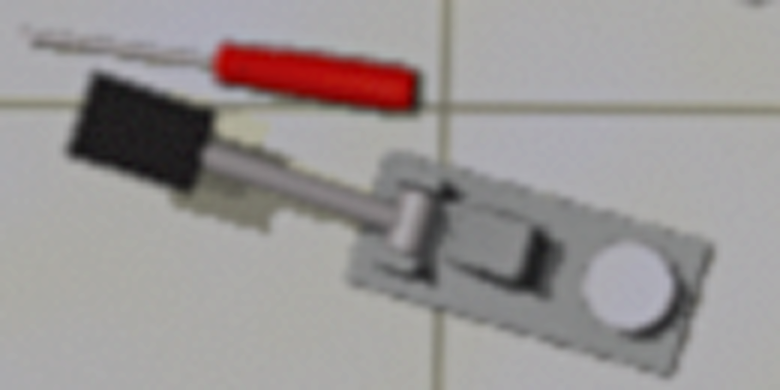

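View pics/b.png

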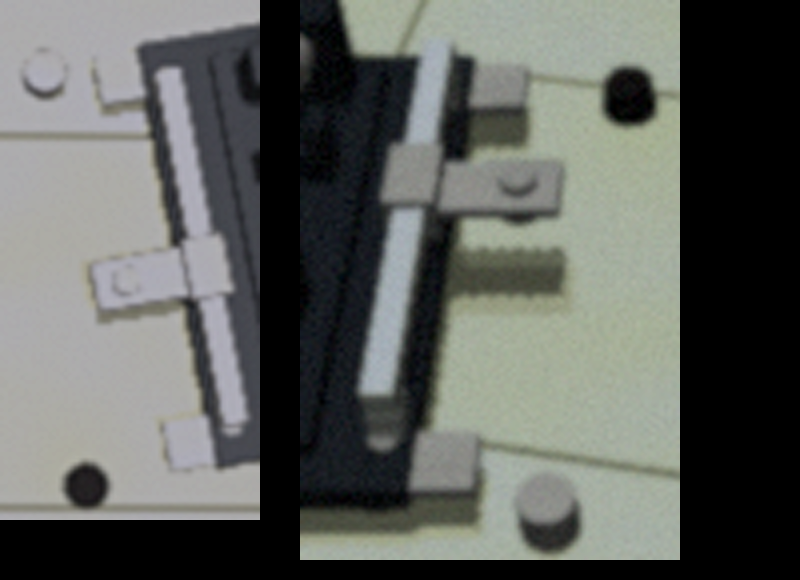

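View pics/js.png

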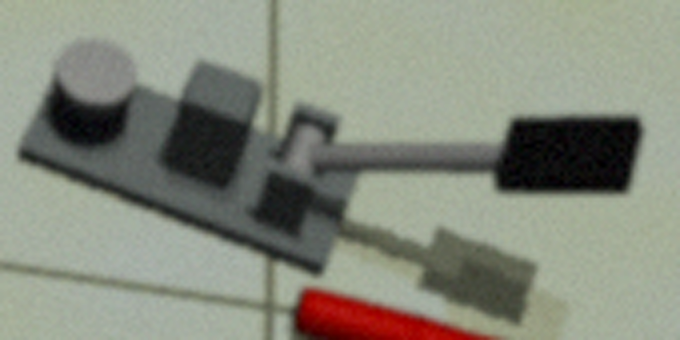

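Run:
```python
from h import *
np.set_printoptions(precision=4,suppress=True)
J=lambda x,y:(140+(x+.5)/6-.5,190+(y+.5)/6-.5)
S=lambda x,y:(380+(x+.5)/4-.5,260+(y+.5)/4-.5)
B=lambda x,y:(325+(x+.5)/4-.5,175+(y+.5)/4-.5)
D=lambda x,y:(205+(x-300+.5)/4-.5,195+(y+.5)/4-.5)
print("saddle",onz("top",*J(629,288),.054),onz("scene",*S(95,74),.054),tri(J(629,288),S(95,74)))
print("plate",onz("top",*J(141,131),.122),onz("scene",*S(570,154),.122),tri(J(141,131),S(570,154)))
c=[onz("top",*J(*p),.012) for p in((390,150),(715,240),(672,375),(348,285))]
print("base",c)
for i in range(4): d=c[(i+1)%4]-c[i]; print(np.linalg.norm(d),np.degrees(np.arctan2(d[1],d[0])))
print("base centre",np.mean(c,0))
print("bolt",onz("top",*B(126,281),.088),onz("scene",*D(517,178),.088),tri(B(126,281),D(517,178)))
a,b=onz("top",*B(168,68),.08),onz("top",*B(232,430),.08);d=b-a;print("rail",d,np.degrees(np.arctan2(d[1],d[0])))
a,b=[onz("scene",*D(*p),.08) for p in((437,42),(374,395))];d=b-a;print("rail s",d,np.degrees(np.arctan2(d[1],d[0])))
# base plate edge, scene arm corners at z=.082
for p in((562,160),(560,215),(440,213),(447,162)): print("arm s",onz("scene",*D(*p),.082))
for p in((90,263),(97,308),(180,248),(188,293)): print("arm t",onz("top",*B(*p),.082))
print("roller",onz("top",*B(45,72),.03),onz("scene",*D(548,498),.03)); print("foot",onz("top",*B(86,486),.012),onz("scene",*D(629,97),.012))
for n,p,z in(("jar",(284,170),.09),("cup",(217,320),.07),("tin",(250,305),.03)): print(n,onz("top",*p,z))
print("screwdriver",onz("top",*J(218,62),.01),onz("top",*J(415,90),.015)); print("wrench",onz("top",217,182,.005),onz("top",268,185,.005))
print("tray",onz("top",240,136,.04),onz("top",320,136,.04))
```

```text
saddle [0.5614 0.2156 0.054 ] [0.5641 0.2167 0.054 ] (array([0.5617, 0.2164, 0.051 ]), np.float64(0.0008206780271516799))
plate [0.6257 0.4333 0.122 ] [0.6264 0.4345 0.122 ] (array([0.6259, 0.4341, 0.1213]), np.float64(0.0012379647296949532))
base [array([0.6346, 0.3418, 0.012 ]), array([0.5904, 0.1787, 0.012 ]), array([0.5225, 0.1989, 0.012 ]), array([0.5664, 0.3606, 0.012 ])]
0.16896126550436935 -105.16074004456303
0.07083449959504048 163.45702993851188
0.1676189129257026 74.8008360417052
0.07070242771379256 -15.457573864427939
base centre [0.5784 0.27   0.012 ]
bolt [ 0.5391 -0.107   0.088 ] [ 0.539  -0.1063  0.088 ] (array([ 0.5391, -0.1067,  0.088 ]), np.float64(0.00069497222261124))
rail [-0.2618 -0.0444  0.    ] -170.3751327389705
rail s [0.2553 0.0473 0.    ] 10.503434934305826
arm s [ 0.5161 -0.0874  0.082 ]
arm s [ 0.5562 -0.0777  0.082 ]
arm s [ 0.5665 -0.143   0.082 ]
arm s [ 0.529  -0.1507  0.082 ]
arm t [ 0.5525 -0.0818  0.082 ]
arm t [ 0.5202 -0.0868  0.082 ]
arm t [ 0.5638 -0.1466  0.082 ]
arm t [ 0.5314 -0.1521  0.082 ]
roller [ 0.7017 -0.0521  0.03  ] [ 0.7019 -0.05    0.03  ]
foot [ 0.3928 -0.084   0.012 ] [ 0.3933 -0.0832  0.012 ]
jar [0.7546 0.1011 0.09  ]
cup [0.325  0.2859 0.07  ]
tin [0.3662 0.1985 0.03  ]
screwdriver [0.6788 0.4294 0.01  ] [0.6646 0.3296 0.015 ]
wrench [0.7361 0.3086 0.005 ] [0.7284 0.1537 0.005 ]
tray [0.8697 0.237  0.04  ] [ 0.8727 -0.0034  0.04  ]
```

```bash
cat >> h.py <<'E'
def go(x,y,z,yaw):
    "shift/turn in tool axes to put TCP at xyz, tool down, tool y at world yaw (deg)"
    s=manip.get_state(); q=rot(s["ee_rot"]); a=np.radians(yaw)
    Y=np.array([np.cos(a),np.sin(a),0]);Z=np.array([0,0,-1.]);T=R.from_matrix(np.c_[np.cross(Y,Z),Y,Z])
    d=q.inv().apply(np.array([x,y,z])-s["position"]); r=np.degrees((q.inv()*T).as_rotvec())
    print("t",round(s["clock"],2),"pos",s["position"].round(4),"shift",d.round(4),"turn",r.round(2),"F",s["contact_force"].round(1))
E
python3 -c "
from h import *
go(.580,.279,.15,-15.7)"
```

```text
t 0.1 pos [0.2544 0.5151 0.2305] shift [-0.3965 -0.0674  0.0805] turn [-9.000e-02  5.000e-02  7.941e+01] F [-0.1  0.7 -0. ]
```

Request:
{"method": "servo_tool", "body": {
  "series": "-0.05 -0.008 0 0 0 8 0; -0.1 -0.017 0 0 0 16 0; -0.15 -0.026 0 0 0 24 0; -0.2 -0.034 0 0 0 32 0; -0.24 -0.041 0 0 0 40 0",
  "squeeze": 60
}}

```text
clock: 0.6
position: [0.4533, 0.3708, 0.2309]
ee_rot: [0.0, 0.549, 0.836, -0.0]
contact_force: [0.8, 0.3, 0.6]
width: 0.0855
gripper_force: 0.0
```

```bash
python3 -c "
from h import *
go(.580,.279,.15,-15.7)"
```

```text
t 0.6 pos [0.4533 0.3708 0.2309] shift [-0.1345  0.08    0.0809] turn [-1.000e-02  3.000e-02  3.906e+01] F [0.8 0.3 0.6]
```

Request:
{"method": "servo_tool", "body": {
  "series": "-0.04 0.024 0.01 0 0 8 0; -0.08 0.05 0.03 0 0 16 0; -0.11 0.07 0.05 0 0 24 0; -0.13 0.08 0.07 0 0 32 0; -0.13 0.08 0.08 0 0 38.5 0"
}}

```text
clock: 1.1
position: [0.579, 0.2826, 0.1483]
ee_rot: [0.0, 0.795, 0.607, -0.002]
contact_force: [-1.3, 0.3, 0.1]
width: 0.0853
gripper_force: 0.0
```

Request:
{"method": "servo_tool", "body": {
  "series": "0 0 0 0 0 0 0; 0 0 0 0 0 0 0"
}}

```text
clock: 1.3
position: [0.5769, 0.2857, 0.1511]
ee_rot: [-0.0, 0.791, 0.611, -0.0]
contact_force: [0.2, 1.1, -0.3]
width: 0.0852
gripper_force: 0.0
```

```bash
python3 -c "
from h import *
go(.580,.279,.036,-15.7)"
```

```text
t 1.3 pos [0.5769 0.2857 0.1511] shift [-0.0057  0.0048  0.1151] turn [-0.05  0.02  1.05] F [ 0.2  1.1 -0.3]
```

Request:
{"method": "servo_tool", "body": {
  "series": "-0.006 0.005 0.03 0 0 1 0; -0.006 0.005 0.06 0 0 1 0; -0.006 0.005 0.09 0 0 1 0; -0.006 0.005 0.115 0 0 1 0; -0.006 0.005 0.115 0 0 1 0"
}}

```text
clock: 1.8
position: [0.5778, 0.2785, 0.0339]
ee_rot: [-0.001, 0.797, 0.604, -0.003]
contact_force: [-1.0, -0.4, -0.4]
width: 0.0853
gripper_force: 0.0
```

```bash
python3 -c "
from h import *
go(.580,.279,.036,-15.7)"
```

```text
t 1.8 pos [0.5778 0.2785 0.0339] shift [ 0.001   0.002  -0.0021] turn [-0.28  0.19  0.07] F [-1.  -0.4 -0.4]
```

Close on the block (in place).

Request:
{"method": "servo_tool", "body": {
  "series": "0 0.001 0 0 0 0 0.4; 0 0.001 0 0 0 0 0.7; 0 0.001 0 0 0 0 1; 0 0.001 0 0 0 0 1; 0 0.001 0 0 0 0 1",
  "squeeze": 60
}}

```text
clock: 2.3
position: [0.5805, 0.2791, 0.038]
ee_rot: [-0.001, 0.798, 0.603, 0.0]
contact_force: [-3.7, 1.4, 5.8]
width: 0.0295
gripper_force: 60.7
```

Request:
{"method": "servo_tool", "body": {
  "series": "0 0 0 0 0 0 1; 0 0 0 0 0 0 1; 0 0 0 0 0 0 1"
}}

```text
clock: 2.6
position: [0.5805, 0.2791, 0.038]
ee_rot: [-0.001, 0.798, 0.603, 0.0]
contact_force: [-4.2, 1.4, 5.6]
width: 0.0296
gripper_force: 60.7
```

```bash
cat >> h.py <<'E'
def jack():
    "saddle (bright disc) and handle plate from the top view"
    im=eyes.get_image("top"); return im
E
python3 - <<'E'
from h import *
go(.580,.279,.036,-15.7)
im=eyes.get_image("top"); cv2.imwrite("pics/g.png",cv2.convertScaleAbs(cv2.resize(im[180:270,130:280,::-1],None,fx=5,fy=5,interpolation=cv2.INTER_CUBIC),alpha=1.3))
E
```

```text
t 2.6 pos [0.5805 0.2791 0.038 ] shift [-0.0002 -0.0005  0.002 ] turn [-0.07 -0.08 -0.12] F [-4.2  1.4  5.6]
```

View pics/g.png

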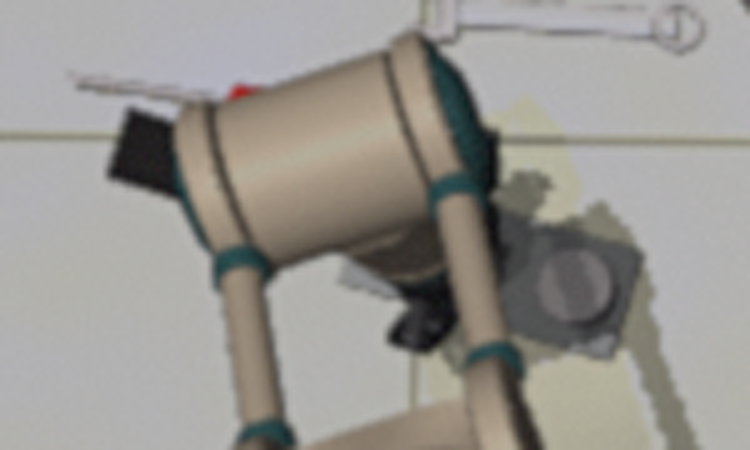

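Request:
{"method": "servo_tool", "body": {
  "series": "0 0 -0.008 0 0 0 1; 0 0 -0.018 0 0 0 1; 0 0 -0.028 0 0 0 1; 0 0 -0.03 0 0 0 1; 0 0 -0.03 0 0 0 1",
  "squeeze": 80
}}

```text
clock: 3.15
position: [0.5819, 0.2784, 0.0669]
ee_rot: [0.0, 0.798, 0.603, 0.001]
contact_force: [-0.6, 0.9, -7.0]
width: 0.0289
gripper_force: 80.0
```

```bash
python3 -c "
from h import *
print(onz('top',244.6,236.6,.054))
go(.511,.0465,.066,10.3)"
```

```text
[0.56432122 0.21514721 0.054     ]
t 3.15 pos [0.5819 0.2784 0.0669] shift [-0.2424 -0.0052  0.0007] turn [  0.07  -0.03 -26.09] F [-0.6  0.9 -7. ]
```

Request:
{"method": "servo_tool", "body": {
  "series": "-0.015 0 0 0 0 -2 1; -0.04 0 0 0 0 -5 1; -0.07 -0.001 0 0 0 -8 1; -0.1 -0.002 0 0 0 -11 1; -0.13 -0.002 0 0 0 -14 1"
}}

```text
clock: 3.65
position: [0.5432, 0.1527, 0.0658]
ee_rot: [-0.0, 0.717, 0.697, -0.001]
contact_force: [0.6, -0.4, -6.8]
width: 0.029
gripper_force: 79.8
```

Request:
{"method": "servo_tool", "body": {
  "series": "-0.03 -0.007 0 0 0 -3 1; -0.06 -0.014 0 0 0 -6 1; -0.085 -0.021 0 0 0 -9 1; -0.1 -0.026 0 0 0 -11 1; -0.107 -0.028 0 0 0 -12 1"
}}

```text
clock: 4.15
position: [0.5118, 0.0461, 0.0661]
ee_rot: [-0.0, 0.642, 0.767, -0.001]
contact_force: [0.7, -0.2, -6.7]
width: 0.0296
gripper_force: 79.8
```

Request:
{"method": "servo_tool", "body": {
  "series": "0 0 0 0 0 0 1; 0 0 0 0 0 0 1; 0 0 0 0 0 0 1"
}}

```text
clock: 4.45
position: [0.5132, 0.0482, 0.0663]
ee_rot: [0.0, 0.641, 0.767, 0.0]
contact_force: [0.5, 0.5, -7.2]
width: 0.029
gripper_force: 79.7
```

Run:
```python
from h import *
go(.511,.0465,.066,10.3)
im=eyes.get_image("top"); a=im[170:310,240:400,::-1]
im=eyes.get_image("scene"); b=im[180:320,200:420,::-1]
o=np.zeros((560,760,3),np.uint8); o[:280,:320]=cv2.resize(a,None,fx=2,fy=2,interpolation=cv2.INTER_CUBIC)
o[:280,320:760]=cv2.resize(b,None,fx=2,fy=2,interpolation=cv2.INTER_CUBIC)
cv2.imwrite("pics/m.png",cv2.convertScaleAbs(o[:280],alpha=1.3))
```

```text
t 4.45 pos [0.5132 0.0482 0.0663] shift [-0.0013 -0.0025  0.0003] turn [ 0.03 -0.02 -0.08] F [ 0.5  0.5 -7.2]
```

View pics/m.png

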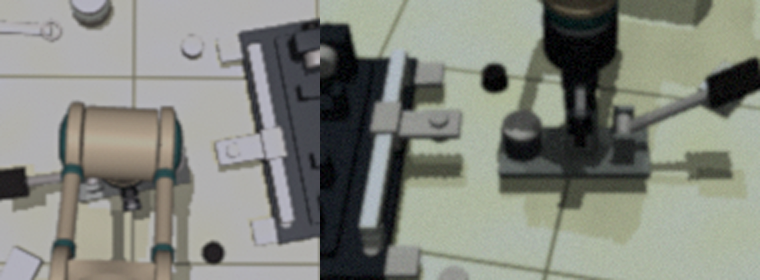

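Request:
{"method": "servo_tool", "body": {
  "series": "-0.001 -0.0025 0.008 0 0 0 1; -0.001 -0.0025 0.017 0 0 0 1; -0.001 -0.0025 0.024 0 0 0 1; -0.001 -0.0025 0.026 0 0 0 1; -0.001 -0.0025 0.026 0 0 0 1"
}}

```text
clock: 5.05
position: [0.5102, 0.0463, 0.0395]
ee_rot: [-0.001, 0.641, 0.767, -0.0]
contact_force: [0.5, 1.7, -7.2]
width: 0.0293
gripper_force: 79.8
```

Run:
```python
from h import *
u=np.array([-.1788,.9839]);p=np.array([.539,-.107])
print("saddle seen (before lowering)",onz("scene",301.2,240.7,.083))
go(*(p+.066*u),.040,10.3)
# saddle now from scene view: bright disc near expected spot
s=manip.get_state()["position"]; e=s[:2]-.066*u; c=proj("scene",[*e,.056]); print("expect",e,c)
im=eyes.get_image("scene"); x,y=c.astype(int); k=im[y-25:y+30,x-30:x+30,::-1]
cv2.imwrite("pics/s.png",cv2.convertScaleAbs(cv2.resize(k,None,fx=10,fy=10,interpolation=cv2.INTER_CUBIC),alpha=1.5)); print(x,y)
```

```text
saddle seen (before lowering) [ 0.52265348 -0.01438027  0.083     ]
t 5.05 pos [0.5102 0.0463 0.0395] shift [-0.09    0.0011 -0.0005] turn [-0.08 -0.02 -0.09] F [ 0.5  1.7 -7.2]
expect [ 0.52195147 -0.01861707] [299.9555296  248.29673223]
299 248
```

View pics/s.png

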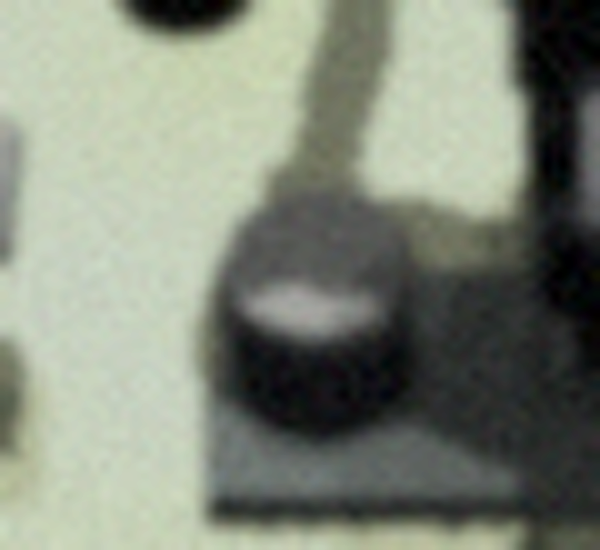

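Request:
{"method": "servo_tool", "body": {
  "series": "-0.012 0 0 0 0 0 1; -0.03 0.001 0 0 0 0 1; -0.05 0.001 0 0 0 0 1; -0.07 0.001 0 0 0 0 1; -0.083 0.001 0 0 0 0 1"
}}

```text
clock: 5.6
position: [0.5273, -0.0374, 0.0408]
ee_rot: [0.001, 0.642, 0.767, 0.0]
contact_force: [-1.1, -0.0, -6.7]
width: 0.029
gripper_force: 79.8
```

Request:
{"method": "servo_tool", "body": {
  "series": "-0.007 0 0 0 0 0 1; -0.007 0 0 0 0 0 1; -0.007 0 0 0 0 0 1"
}}

```text
clock: 5.9
position: [0.5271, -0.0417, 0.0402]
ee_rot: [-0.0, 0.642, 0.767, 0.0]
contact_force: [-0.4, 0.8, -6.6]
width: 0.029
gripper_force: 79.8
```

Run:
```python
from h import *
u=np.array([-.1788,.9839]);p=np.array([.539,-.107])
go(*(p+.066*u),.038,10.3)
```

```text
t 5.9 pos [ 0.5271 -0.0417  0.0402] shift [-0.0004  0.      0.0022] turn [-0.03 -0.05 -0.11] F [-0.4  0.8 -6.6]
```

Lower until the weight is on the bench.

Request:
{"method": "servo_tool", "body": {
  "series": "0 0 0.001 0 0 0 1; 0 0 0.002 0 0 0 1; 0 0 0.0025 0 0 0 1; 0 0 0.0025 0 0 0 1"
}}

```text
clock: 6.3
position: [0.5273, -0.0415, 0.038]
ee_rot: [-0.0, 0.641, 0.767, 0.0]
contact_force: [-1.4, 1.6, -2.7]
width: 0.0288
gripper_force: 80.4
```

Run:
```python
from h import *
u=np.array([-.1788,.9839]);p=np.array([.539,-.107])
go(*(p+.066*u),.038,10.3)
im=eyes.get_image("scene"); k=im[190:310,205:405,::-1]
cv2.imwrite("pics/u.png",cv2.convertScaleAbs(cv2.resize(k,None,fx=4,fy=4,interpolation=cv2.INTER_CUBIC),alpha=1.5))
```

```text
t 6.3 pos [ 0.5273 -0.0415  0.038 ] shift [-0.0006 -0.0002  0.    ] turn [-0.01 -0.04 -0.06] F [-1.4  1.6 -2.7]
```

View pics/u.png

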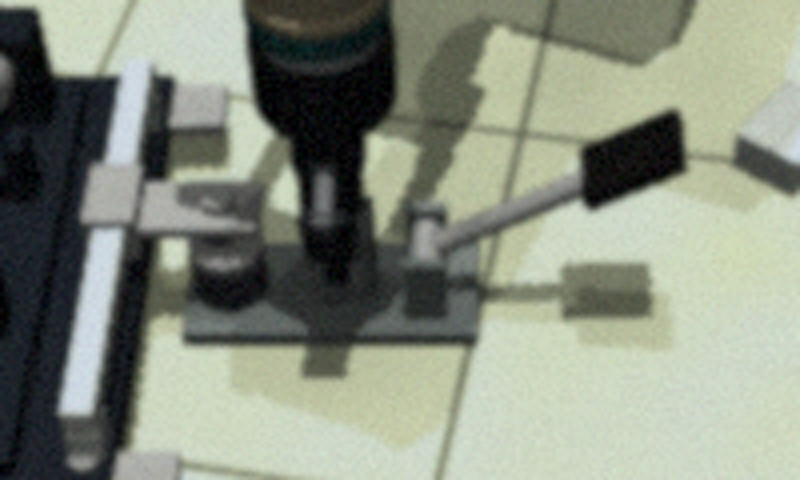

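Run:
```python
from h import *
f=lambda x,y:(205+(x+.5)/4-.5,190+(y+.5)/4-.5)
a,b=onz("scene",*f(185,330),.012),onz("scene",*f(478,330),.012)
d=a-b;L=np.linalg.norm(d);d/=L;n=np.array([d[1],-d[0],0]);n*=-1 if n[0]>0 else 1
print(a,b,L,np.degrees(np.arctan2(d[1],d[0])))
print("saddle from base",a-.027*d+.035*n, (a+b)/2+.035*n+.058*d)
print("side pixel row x expected",proj("scene",[.539,-.107,.045]))
```

```text
[ 0.57513701 -0.12367163  0.012     ] [0.54525846 0.04090534 0.012     ] 0.16726717526927012 -79.71016461468538
saddle from base [ 0.53587698 -0.10335785  0.012     ] [ 0.53612106 -0.10470229  0.012     ]
side pixel row x expected [260.67356453 251.86253485]
```

Request:
{"method": "servo_tool", "body": {
  "series": "-0.001 0 0 0 0 0 1; -0.0025 0 0 0 0 0 1; -0.0025 0 0 0 0 0 1; -0.0025 0 0 0 0 0 0.4; -0.0025 0 0 0 0 0 0"
}}

```text
clock: 6.85
position: [0.5292, -0.0454, 0.0384]
ee_rot: [0.001, 0.641, 0.767, 0.0]
contact_force: [-0.4, -0.6, -0.4]
width: 0.057
gripper_force: 0.0
```

Request:
{"method": "servo_tool", "body": {
  "series": "0 0 0 0 0 0 0; 0 0 0 0 0 0 0; 0 0 0 0 0 0 0"
}}

```text
clock: 7.15
position: [0.5282, -0.0448, 0.0379]
ee_rot: [0.0, 0.641, 0.767, 0.0]
contact_force: [-1.2, 0.4, -0.0]
width: 0.0853
gripper_force: 0.0
```

Run:
```python
from h import *
go(.527,-.044,.18,10.3)
```

```text
t 7.15 pos [ 0.5282 -0.0448  0.0379] shift [ 0.001  -0.001  -0.1421] turn [ 0.03  0.02 -0.09] F [-1.2  0.4 -0. ]
```

Request:
{"method": "servo_tool", "body": {
  "series": "0 0 -0.03 0 0 0 0; 0 0 -0.07 0 0 0 0; 0 0 -0.11 0 0 0 0.3; 0 0 -0.14 0 0 0 0.7; 0 0 -0.14 0 0 0 1"
}}

```text
clock: 7.65
position: [0.5311, -0.0453, 0.1826]
ee_rot: [0.005, 0.641, 0.767, 0.002]
contact_force: [0.7, -0.4, 0.9]
width: 0.0439
gripper_force: 0.0
```

Run:
```python
from h import *
u=np.array([-.1788,.9839]);o=np.array([.5296,-.0527])
go(*(o+.166*u),.165,10.3)
# look at handle plate (black) and saddle position from both views for the record
for n in("top","scene"):
    im=eyes.get_image(n); c=proj(n,[*(o+.166*u),.122]); x,y=c.astype(int)
    k=im[y-30:y+30,x-30:x+30].max(2)<60; N,l,st,ce=cv2.connectedComponentsWithStats(k.astype(np.uint8))
    print(n,c,[(st[i,4],ce[i]+[x-30,y-30],onz(n,*(ce[i]+[x-30,y-30]),.122)) for i in range(1,N) if st[i,4]>60])
```

```text
t 7.65 pos [ 0.5311 -0.0453  0.1826] shift [ 0.159  -0.0032  0.017 ] turn [ 0.55  0.23 -0.08] F [ 0.7 -0.4  0.9]
top [278.86324759 257.33637831] [(np.int32(272), array([278.125     , 257.04779412]), array([0.5007068 , 0.11267733, 0.122     ]))]
scene [359.54309968 228.35146541] [(np.int32(401), array([360.94014963, 229.92518703]), array([0.50402848, 0.11419256, 0.122     ]))]
```

Request:
{"method": "servo_tool", "body": {
  "series": "0.04 -0.001 0 0 0 0 1; 0.08 -0.001 0 0 0 0 1; 0.12 -0.001 0 0 0 0 1; 0.159 -0.002 0 0 0 0 1; 0.16 -0.002 0.005 0 0 0 1"
}}

```text
clock: 8.25
position: [0.4955, 0.1163, 0.1714]
ee_rot: [-0.002, 0.64, 0.769, -0.0]
contact_force: [0.2, -0.5, -0.3]
width: -0.0003
gripper_force: 0.0
```

Request:
{"method": "servo_tool", "body": {
  "series": "0 0 0 0 0 0 1; 0 0 0 0 0 0 1"
}}

```text
clock: 8.45
position: [0.4972, 0.1117, 0.1717]
ee_rot: [-0.001, 0.641, 0.767, -0.001]
contact_force: [-0.6, -0.2, 1.4]
width: -0.0005
gripper_force: 0.0
```

```bash
cat >> h.py <<'E'
def press(th,dz=0):
    "TCP to the plate centre for handle angle th"
    u=np.array([-.1788,.9839]);o=np.array([.531,-.050]);a=.56-th
    r=.055+.135*np.cos(a)-.007*np.sin(a); z=.045+.135*np.sin(a)+.007*np.cos(a); go(*(o+r*u),z+dz,10.3)
E
python3 -c "
from h import *
for t in (0,.1,.2,.3,.4,.5,.6): press(t)"
```

```text
t 8.45 pos [0.4972 0.1117 0.1717] shift [0.0006 0.0045 0.049 ] turn [-0.13  0.03 -0.1 ] F [-0.6 -0.2  1.4]
t 8.45 pos [0.4972 0.1117 0.1717] shift [0.0078 0.0045 0.0605] turn [-0.13  0.03 -0.1 ] F [-0.6 -0.2  1.4]
t 8.45 pos [0.4972 0.1117 0.1717] shift [0.0138 0.0045 0.0726] turn [-0.13  0.03 -0.1 ] F [-0.6 -0.2  1.4]
t 8.45 pos [0.4972 0.1117 0.1717] shift [0.0186 0.0045 0.0852] turn [-0.13  0.03 -0.1 ] F [-0.6 -0.2  1.4]
t 8.45 pos [0.4972 0.1117 0.1717] shift [0.0221 0.0046 0.0982] turn [-0.13  0.03 -0.1 ] F [-0.6 -0.2  1.4]
t 8.45 pos [0.4972 0.1117 0.1717] shift [0.0243 0.0046 0.1116] turn [-0.13  0.03 -0.1 ] F [-0.6 -0.2  1.4]
t 8.45 pos [0.4972 0.1117 0.1717] shift [0.0251 0.0046 0.1251] turn [-0.13  0.03 -0.1 ] F [-0.6 -0.2  1.4]
```

Request:
{"method": "servo_tool", "body": {
  "series": "0.001 0.0045 0.02 0 0 0 1; 0.001 0.0045 0.038 0 0 0 1; 0.001 0.0045 0.044 0 0 0 1; 0.008 0.0045 0.054 0 0 0 1; 0.008 0.0045 0.054 0 0 0 1"
}}

```text
clock: 8.95
position: [0.5004, 0.1208, 0.118]
ee_rot: [-0.0, 0.642, 0.767, -0.001]
contact_force: [-0.7, -2.0, 1.2]
width: -0.0
gripper_force: 0.7
```

```bash
python3 -c "
from h import *
for t in (.1,.2,.3,.4,.5,.6): press(t)"
```

```text
t 8.95 pos [0.5004 0.1208 0.118 ] shift [-0.0007 -0.0004  0.0068] turn [-0.07  0.01 -0.12] F [-0.7 -2.   1.2]
t 8.95 pos [0.5004 0.1208 0.118 ] shift [ 0.0053 -0.0004  0.0189] turn [-0.07  0.01 -0.12] F [-0.7 -2.   1.2]
t 8.95 pos [0.5004 0.1208 0.118 ] shift [ 0.0101 -0.0004  0.0316] turn [-0.07  0.01 -0.12] F [-0.7 -2.   1.2]
t 8.95 pos [0.5004 0.1208 0.118 ] shift [ 0.0136 -0.0004  0.0446] turn [-0.07  0.01 -0.12] F [-0.7 -2.   1.2]
t 8.95 pos [0.5004 0.1208 0.118 ] shift [ 0.0158 -0.0004  0.058 ] turn [-0.07  0.01 -0.12] F [-0.7 -2.   1.2]
t 8.95 pos [0.5004 0.1208 0.118 ] shift [ 0.0166 -0.0004  0.0714] turn [-0.07  0.01 -0.12] F [-0.7 -2.   1.2]
```

Request:
{"method": "servo_tool", "body": {
  "series": "0.003 0 0.009 0 0 0 1; 0.005 0 0.017 0 0 0 1; 0.008 0 0.025 0 0 0 1; 0.01 0 0.032 0 0 0 1; 0.012 0 0.038 0 0 0 1"
}}

```text
clock: 9.45
position: [0.4995, 0.1335, 0.0819]
ee_rot: [0.001, 0.641, 0.767, 0.001]
contact_force: [-1.7, -1.2, 13.9]
width: -0.0001
gripper_force: 7.2
```

```bash
python3 -c "
from h import *
for t in (.4,.5,.6): press(t)"
```

```text
t 9.45 pos [0.4995 0.1335 0.0819] shift [ 0.001  -0.0019  0.0084] turn [ 0.15  0.01 -0.06] F [-1.7 -1.2 13.9]
t 9.45 pos [0.4995 0.1335 0.0819] shift [ 0.0032 -0.0019  0.0218] turn [ 0.15  0.01 -0.06] F [-1.7 -1.2 13.9]
t 9.45 pos [0.4995 0.1335 0.0819] shift [ 0.004  -0.0019  0.0353] turn [ 0.15  0.01 -0.06] F [-1.7 -1.2 13.9]
```

Load is on; press on toward the stop.

Request:
{"method": "servo_tool", "body": {
  "series": "0.001 -0.002 0.008 0 0 0 1; 0.002 -0.002 0.015 0 0 0 1; 0.003 -0.002 0.022 0 0 0 1; 0.004 -0.002 0.028 0 0 0 1; 0.004 -0.002 0.031 0 0 0 1"
}}

```text
clock: 9.95
position: [0.4987, 0.1381, 0.0516]
ee_rot: [0.002, 0.641, 0.767, 0.003]
contact_force: [0.4, 4.0, 15.8]
width: 0.0003
gripper_force: 7.7
```

```bash
python3 -c "
from h import *
for t in (.5,.6): press(t)"
```

```text
t 9.95 pos [0.4987 0.1381 0.0516] shift [-0.0015 -0.0018 -0.0085] turn [ 0.39 -0.07 -0.1 ] F [ 0.4  4.  15.8]
t 9.95 pos [0.4987 0.1381 0.0516] shift [-0.0007 -0.0019  0.005 ] turn [ 0.39 -0.07 -0.1 ] F [ 0.4  4.  15.8]
```

Request:
{"method": "servo_tool", "body": {
  "series": "-0.001 -0.001 0.002 0 0 0 1; -0.001 -0.001 0.004 0 0 0 1; -0.001 -0.001 0.005 0 0 0 1; -0.001 -0.001 0.005 0 0 0 1"
}}

```text
clock: 10.35
position: [0.4986, 0.1382, 0.0472]
ee_rot: [0.002, 0.642, 0.767, 0.005]
contact_force: [-0.1, 6.9, 16.5]
width: 0.0002
gripper_force: 8.1
```

Run:
```python
from h import *
press(.6)
u=np.array([-.1788,.9839]); o=np.array([.531,-.05])
im=eyes.get_image("scene"); k=im[180:310,190:410,::-1]
im2=eyes.get_image("top"); k2=im2[180:310,240:400,::-1]
o=np.zeros((390,790,3),np.uint8); o[:,:]=0
a=cv2.resize(k,None,fx=2.6,fy=2.6,interpolation=cv2.INTER_CUBIC); o[:a.shape[0],:a.shape[1]]=a
b=cv2.resize(k2,None,fx=1.3,fy=1.3,interpolation=cv2.INTER_CUBIC); o[:b.shape[0],575:575+b.shape[1]]=b
cv2.imwrite("pics/p.png",cv2.convertScaleAbs(o,alpha=1.5))
```

```text
t 10.35 pos [0.4986 0.1382 0.0472] shift [-0.0008 -0.0018  0.0006] turn [ 0.52 -0.19 -0.16] F [-0.1  6.9 16.5]
```

View pics/p.png

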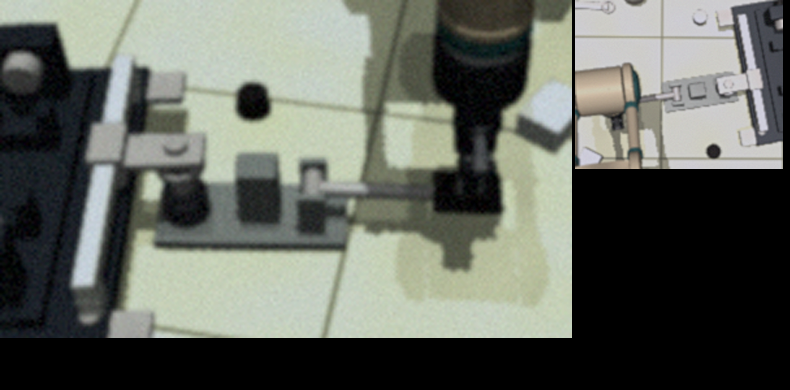

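Request:
{"method": "servo_tool", "body": {
  "series": "0.001 0 -0.008 0 0 0 1; 0 0 -0.02 0 0 0 1; -0.003 0 -0.035 0 0 0 1; -0.008 0 -0.05 0 0 0 1; -0.014 0 -0.064 0 0 0 1"
}}

```text
clock: 10.95
position: [0.4982, 0.1218, 0.1096]
ee_rot: [0.001, 0.641, 0.767, 0.001]
contact_force: [1.0, -0.4, -0.4]
width: -0.0
gripper_force: 0.4
```

Request:
{"method": "servo_tool", "body": {
  "series": "-0.005 0 -0.015 0 0 0 1; -0.008 0 -0.03 0 0 0 1; -0.008 0 -0.035 0 0 0 1; -0.008 0 -0.035 0 0 0 1; -0.008 0 -0.035 0 0 0 1"
}}

```text
clock: 11.45
position: [0.4982, 0.114, 0.1428]
ee_rot: [-0.001, 0.641, 0.767, -0.001]
contact_force: [0.1, -0.8, -0.5]
width: 0.0002
gripper_force: 0.0
```

Run:
```python
from h import *
for t in(0,.1):press(t)
u=np.array([-.1788,.9839]);o=np.array([.531,-.050])
for n in("top","scene"):
    im=eyes.get_image(n); c=proj(n,[*(o+.166*u),.122]); x,y=c.astype(int)
    k=im[y-30:y+30,x-30:x+30].max(2)<60; N,l,st,ce=cv2.connectedComponentsWithStats(k.astype(np.uint8))
    print(n,c,[(st[i,4],ce[i]+[x-30,y-30],onz(n,*(ce[i]+[x-30,y-30]),.122)) for i in range(1,N) if st[i,4]>60])
# base near edge: dark line pixels in scene
im=eyes.get_image("scene").astype(int).max(2)
print(im[262:280,260],im[262:280,310]); print(im[272,240:262],im[270,312:336])
```

```text
t 11.45 pos [0.4982 0.114  0.1428] shift [-0.0015  0.003   0.0202] turn [-0.1  -0.02 -0.07] F [ 0.1 -0.8 -0.5]
t 11.45 pos [0.4982 0.114  0.1428] shift [0.0057 0.003  0.0316] turn [-0.1  -0.02 -0.07] F [ 0.1 -0.8 -0.5]
top [277.89266649 256.82547137] [(np.int32(142), array([296.15492958, 245.96478873]), array([0.53183131, 0.06312414, 0.122     ])), (np.int32(194), array([278.60309278, 267.8814433 ]), array([0.47075249, 0.11095684, 0.122     ]))]
scene [360.70651348 228.97452783] [(np.int32(1016), array([357.59153543, 223.53149606]), array([0.48628464, 0.10452466, 0.122     ]))]
[ 11  17  15  19  23  39  60  74  80  75  68  49  40  66 107 137 140 138] [ 26  30  32  29  25  26  27  39  55  66  72  59  41  44  83 125 133 138]
[ 40  70  99 120 125 129 126 125 105  80  71  67  62  68  66  70  66  67
  68  68  68  74] [ 55  54  54  68  73  76  75  78  80  79  70  73  96 119 132 133 136 135
 133 128 137 132 127 130]
```

Request:
{"method": "servo_tool", "body": {
  "series": "0.001 0.002 0.01 0 0 0 1; 0.003 0.002 0.02 0 0 0 1; 0.006 0.002 0.03 0 0 0 1; 0.009 0.002 0.038 0 0 0 1; 0.011 0.002 0.045 0 0 0 1"
}}

```text
clock: 12.1
position: [0.4988, 0.1255, 0.0979]
ee_rot: [-0.0, 0.641, 0.767, 0.0]
contact_force: [0.2, 1.8, 3.0]
width: 0.0001
gripper_force: 1.2
```

Request:
{"method": "servo_tool", "body": {
  "series": "0.003 0 0.009 0 0 0 1; 0.005 0 0.017 0 0 0 1; 0.007 0 0.025 0 0 0 1; 0.008 0 0.032 0 0 0 1; 0.009 0 0.039 0 0 0 1"
}}

```text
clock: 12.6
position: [0.4974, 0.1346, 0.061]
ee_rot: [0.0, 0.641, 0.767, 0.001]
contact_force: [-3.4, 1.7, 15.7]
width: -0.0003
gripper_force: 7.7
```

```bash
python3 -c "
from h import *
for t in (.5,.6): press(t)"
```

```text
t 12.6 pos [0.4974 0.1346 0.061 ] shift [0.0017 0.     0.0009] turn [ 0.07 -0.05 -0.09] F [-3.4  1.7 15.7]
t 12.6 pos [0.4974 0.1346 0.061 ] shift [0.0025 0.     0.0144] turn [ 0.07 -0.05 -0.09] F [-3.4  1.7 15.7]
```

Request:
{"method": "servo_tool", "body": {
  "series": "0.001 0 0.005 0 0 0 1; 0.002 0 0.009 0 0 0 1; 0.0025 0 0.012 0 0 0 1; 0.0025 0 0.0145 0 0 0 1; 0.0025 0 0.0155 0 0 0 1"
}}

```text
clock: 13.1
position: [0.4973, 0.1356, 0.0461]
ee_rot: [0.001, 0.641, 0.768, -0.0]
contact_force: [-6.1, -2.7, 24.7]
width: -0.0002
gripper_force: 11.9
```

Request:
{"method": "servo_tool", "body": {
  "series": "0 0 0.001 0 0 0 1; 0 0 0.0015 0 0 0 1; 0 0 0.0015 0 0 0 1; 0 0 0.0015 0 0 0 1"
}}

```text
clock: 13.5
position: [0.4973, 0.1356, 0.0458]
ee_rot: [0.001, 0.641, 0.768, 0.0]
contact_force: [-6.6, -3.4, 27.3]
width: 0.0
gripper_force: 13.6
```

```bash
python3 -c "
from h import *
press(.6)"
```

```text
t 13.5 pos [0.4973 0.1356 0.0458] shift [ 0.0015 -0.     -0.0008] turn [ 0.11  0.1  -0.02] F [-6.6 -3.4 27.3]
```

Run:
```python
from h import *
im=eyes.get_image("scene").astype(int).max(2)
print(im[272,240:262],im[270,312:336],im[262:280,260],im[262:280,310]); s=manip.get_state(); print(s["position"],s["contact_force"],s["clock"])
```

```text
[ 63  82 110 126 123 128 123 118 106  80  65  66  66  69  67  65  68  63
  70  70  71  70] [ 53  54  56  65  77  79  78  79  76  78  70  82  97 121 134 139 139 139
 135 129 119 109 107 106] [ 11  10  13  11  21  39  55  63  72  73  71  49  38  64 106 135 138 138] [ 29  26  24  28  30  26  29  38  54  68  71  61  41  45  84 124 139 137]
[0.49731532 0.13565313 0.04579498] [-4.36862672 -2.76050073 27.36487583] 13.55
```

The jack's edges are unmoved and the press is steady, so I'm handing in.

```bash
python3 -c "
from rig import manip
print(manip.sign_off())"
```

```text
the job is handed in; nothing more can be done
None
```

I handed the job in at about 13.6 s: the jack is under the lift pad (within about 4 mm by the camera), the test stroke is done, and the arm is holding the handle down at its stop with about 27 N; I did not re-measure the bystanders, and sign-off gave no verdict.

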